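# Hold the level probe in the tank's guide hole

## Task

Slide the cover on the tank's lid fully aside so that the round guide hole is open. Then take the probe with the block-shaped handle out of the wooden stand and lower its stem upright into the guide hole, never touching the tank or its cover with the probe, until the underside of the handle is 20 mm above the lid. Finish while still holding it there, still and centred in the hole to within 4 mm, and leave the dibber, the twine spool and the cup where they are.

Things in the scene. Friction and masses are not known exactly. Their poses are not given: they have to be found in the camera images.
- tank: Fixed low grey tank, white lid, 210 (x) x 310 (y) x 110 mm high, empty (inner floor 5 mm above the table). Origin: centre of its underside, z up. The lid is 20 mm thick, with a round 28 mm guide hole straight through, on the long centre line 60 mm from the centre towards -y. Two rails 8 mm high run along y on the lid, their inner faces 32 mm either side of the hole's axis.
- guide_mouth (a point): Centre of the guide hole's mouth, level with the lid's top (110 mm above the table); axes as the tank's, z up along the bore. Covered by the sliding cover at the start.
- cover (a joint): The sliding cover: a dark steel plate 60 (x) x 90 (y) mm, its top 6 mm above the lid, sliding along the tank's +y. In m: 0 to 0.015 at the start (hole covered), 0.09 at the end stop (fully aside). At 0 it reaches from 30 mm on the -y side of the hole's axis to 60 mm on the +y side. It stays where it is left and takes about 2 N to slide.
- cover_grip (a point): Middle of the upright fin on the cover, its grip: black plastic, 40 mm wide along the tank's x, 14 mm thick along the tank's y, rising 38 mm above the plate (44 mm above the lid). The point is 21 mm above the plate, 27 mm above the lid; at joint value 0 it lies 40 mm from the hole's axis towards the tank's +y. Axes as the tank's.
- rack: Fixed wooden stand, 100 (x) x 200 (y) x 115 mm high, with two 18 mm holes through its top board, 45 mm either side of the centre along its y. Origin: centre of its underside; z up. One hole holds the probe, the other the dibber; which is which varies.
- probe_handle (a point): Centre of the probe's handle, a black block 26 (x) x 40 (y) x 54 mm (z); z points up. A steel stem, 12 mm diameter, runs 100 mm straight down from the middle of its underside. At the start the handle stands on the stand's top board (underside 115 mm above the table), x and y along the stand's, the stem in the hole. About 0.12 kg.
- probe_tip (a point): Lower end of the probe's stem, on its axis, 127 mm below the handle's centre.
- dibber_grip (a point): Bystander: middle of the handle of a wooden dibber, a turned round handle up to 30 mm in diameter and 44 mm high, with a short wooden point; it stands in the stand's other hole.
- spool_center (a point): Bystander: centre of a spool of twine standing on the table, 63 mm in diameter, 70 mm high.
- cup_center (a point): Bystander: centre of a small terracotta cup standing on the table, 64 mm in diameter, 60 mm high.
Not all that is in view belongs to the job. Of the things that look like the part that bears probe_handle, the smaller one is meant.

How it is judged:
By the outcome, as a careful person would: the job done as asked, in the order asked, and still so for the second after the job is handed in, while the arm keeps its last pose, push and grip.
It also fails if it takes over 59 s, if anything falls off the work surface, if the arm or the gripper's body presses on something with over 40 N, if the wrist force passes 120 N, or if a joint passes its speed limit or range.

## Robot

A 6-joint arm with a two-finger parallel gripper is mounted at the origin on the work surface. World frame = base frame: x ahead of the robot, y to its left, z up, the work surface at z = 0. Lengths are in m, angles in rad, forces in N, time in s.
With the tool pointing down it reaches from about 0.35 to 0.775 m from the base axis. Payload 7.3 kg.
Tool frame: the origin (TCP) lies between the finger pads; the fingertips stand 14 mm ahead of it and the grasp point (between the pads) lies 5 mm behind it; z points along the fingers, y is the direction in which the jaws open and shut (so a half turn about z gives the same grasp; the last joint's range is limited). The gripper opens to 92 mm and grips with 3 to 60 N. Pads are 19 mm wide; open, the fingers measure 130 mm over their backs; the gripper's body (75 mm by 190 mm) begins 47 mm behind the grasp point.
Start: joints at [1.023, 0.342, 1.524, -0, 1.275, -0.146], TCP at [0.205, 0.483, 0.241] pointing down, gripper open.
Joint ranges: [-2.53, 2.53], [-0.77, 2.02], [0.04, 2.7], [-1, 4.14], [0.28, 2.66], [-3.11, 3.11]. Speed limits (rad/s): [2.57, 2.57, 3.14, 3.14, 3.14, 3.14].

## Interface

Orientations are given as [roll, pitch, yaw] about the fixed x, y, z axes, in that order (R = Rz(yaw) Ry(pitch) Rx(roll)).
In Python, from cell import robot gives the robot as it stands.
- The arm moves only by the shell command python3 -m creep 'ROWS' [FORCE]. ROWS is JSON, a list that holds one entry, the list of rows, each a list of 7 numbers: the shift along the tool's x, y, z in cm, then the turn, a rotation vector about the tool's x, y, z in degrees, then the gripper command: -1 is shut, 1 is fully open, values between are in proportion. In form: [[[tx, ty, tz, wx, wy, wz, gripper], ...]]. A call has 1 to 8 rows; each row is the pose to reach, as a shift and turn from the pose measured when the call began, along the tool's axes at that moment; what a row does not reach only later rows make up. A row lasts 1/10 s, in which the tool goes at most 50 mm and 8.59 degrees, less where a joint would pass 70% of its speed; a pose out of reach is approached as far as the arm can. A call with a gripper value outside its range is refused whole. The fingers move at their own pace and stop on an object; FORCE is the grip in N (left out, the last holds). Time passes only in rows, so rows that repeat a pose let the fingers close. It gives the time, the measured TCP pose, the force and the opening at its end, in the units of the state.
- robot.observe(): the state, without advancing time (a new reading comes with each control period).
- robot.read_camera(name): name is "scene" or "top" or "wrist"; returns the picture (384x512x3 uint8, red, green, blue); there is no depth.
- robot.camera_params(name): a dict with "camera_matrix" (3x3 intrinsics, pixels), "R" (3x3) and "t" (3): a world point X has camera coordinates R X + t. Camera axes: x right, y down, z forward; pixel columns grow to the right and rows downward; lengths in m; the calibration is good to about 2 mm. The wrist camera is an equidistant fisheye: a pixel r from the principal point sees the ray r / f radians off the axis. A picture is of the moment at which its call begins: read the wrist's pose just before it. camera_params takes no time and is no camera call; for the wrist camera it gives the pose at the moment of the call.
- robot.hand_in(): hands the job in, once; it reports no verdict.
Trained networks look in the newest picture that a camera, given by its name, has taken for a name from the list of things; names that differ only in an ending like _2 or _b are one class to them, and where a whole thing is asked for, a point or a joint stands for the part that bears it (a point fixed in the world has none). Each returns a list of dicts, best first, with "score" (0 to 1); they miss things now and then, are a little off and sometimes report something else, mostly with a low value. They report only what shows in the picture. A call takes as long as a camera call. They do not tell look-alikes from the thing itself.
- robot.look_for(camera, label): "centre" ([x, y, z] in m, in the coordinates of the camera as it stood for that picture, good to about 4 mm: the middle of the surface that is visible of it).
- robot.masks_of(camera, label): "mask" (384x512 bool, what is visible of it).
The state is a dict: "time": time; "qpos": joint angles; "qvel": joint speeds; "joint_efforts": joint torques, N m; "tool_pos": TCP position; "tool_rot": TCP orientation; "contact_force": force on the tool from outside, world axes, zero at the start; "torque": the same for the moment, N m; "opening": finger opening in m.
Only numpy, scipy, OpenCV 4.12 (cv2) and the standard library are available. Lean on these libraries where they do the work, as an engineer would, in place of code of your own. Each camera call takes 0.05 s, during which the arm holds its last target.

## Working session

There is one attempt and no reset: what is moved stays moved. The work goes in short steps, Python scripts to look and compute and a shell command to move; the robot and the scene stay as the last step left them, time stands still between calls to the robot, and variables do not carry over. Pictures are saved under pics/ and viewed, and the job is handed in when it is done.

```bash
ls; mkdir -p pics; python3 - <<'E'
from cell import robot
import cv2
o=robot.observe()
print({k:(v if not hasattr(v,'round') else v) for k,v in o.items()})
for c in ["scene","top","wrist"]:
    p=robot.camera_params(c); print(c,p)
    im=robot.read_camera(c); cv2.imwrite(f"pics/{c}0.png",im[:,:,::-1])
E
```

```text
pics
{'time': 0.0, 'qpos': array([ 1.02304396e+00,  3.42713077e-01,  1.52499294e+00, -2.07920525e-05,
        1.27537900e+00, -1.45988502e-01]), 'qvel': array([ 0.00146974, -0.00034244, -0.00044319, -0.00023662, -0.00111859,
       -0.00020181]), 'joint_efforts': array([ 1.96549387e-03, -4.31246102e+01, -2.44228971e+01,  7.20012467e-02,
        5.57217922e-02, -9.72514545e-05]), 'tool_pos': array([0.20508189, 0.48288477, 0.24005835]), 'tool_rot': array([-3.14011327e+00, -1.97424132e-04,  2.73983471e+00]), 'contact_force': array([-0.0026291 ,  0.46848235, -0.49985764]), 'torque': array([-0.0396701 ,  0.00472284,  0.02959899]), 'opening': 0.09146806397859977}
scene {'camera_matrix': array([[398.01260208,   0.        , 258.66880469],
       [  0.        , 398.01260208, 193.20849471],
       [  0.        ,   0.        ,   1.        ]]), 'R': array([[-0.39842697,  0.91719073, -0.0041358 ],
       [ 0.68853682,  0.29611482, -0.66199173],
       [-0.60594801, -0.26660302, -0.74949973]]), 't': array([ 0.19754658, -0.34975086,  1.43779752])}
top {'camera_matrix': array([[446.79917835,   0.        , 257.54088499],
       [  0.        , 446.79917835, 196.72440238],
       [  0.        ,   0.        ,   1.        ]]), 'R': array([[ 0.01495157, -0.99932885,  0.03344088],
       [-0.98386089, -0.02066783, -0.1777374 ],
       [ 0.17830926, -0.03024373, -0.9835096 ]]), 't': array([0.01863798, 0.58898249, 0.91323386])}
wrist {'camera_matrix': array([[297.31863964,   0.        , 252.17291709],
       [  0.        , 297.31863964, 192.87116055],
       [  0.        ,   0.        ,   1.        ]]), 'R': array([[ 3.90484641e-01,  9.20609007e-01, -8.95455483e-04],
       [ 8.86311996e-01, -3.75673875e-01,  2.70777002e-01],
       [ 2.48943348e-01, -1.06527913e-01, -9.62641685e-01]]), 't': array([-0.52501775, -0.03454811,  0.38934125])}
```

View pics/scene0.png

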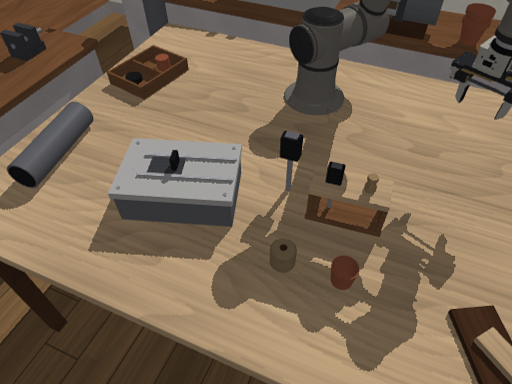

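View pics/top0.png

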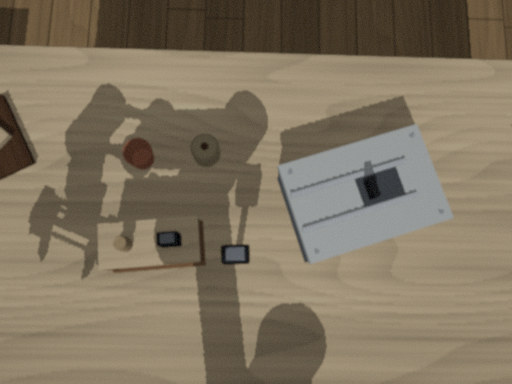

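View pics/wrist0.png

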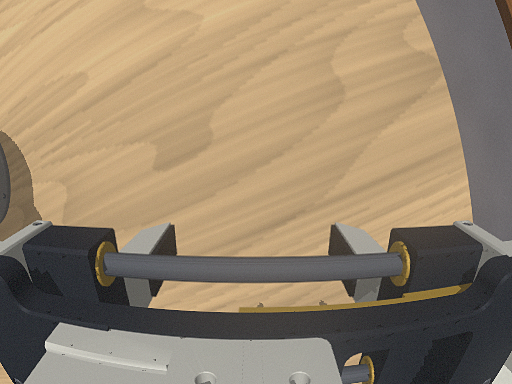

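The scene view shows the tank on the left with its fin near (174,158), the stand with its block handle at (335,173) and the dibber at (372,181). A larger look-alike probe stands at (291,145), next to the stand. The top view shows the same: fin (372,187), stand handle (168,239), look-alike (235,254), spool (205,149) and cup (138,153).

```bash
cat > h.py <<'E'
from cell import robot
import numpy as np, cv2
def toworld(c,p,X): return p["R"].T@(np.array(X)-p["t"])
def proj(c,X):
    p=robot.camera_params(c); Y=p["R"]@np.array(X)+p["t"]; K=p["camera_matrix"]
    if c=="wrist":
        r=np.hypot(Y[0],Y[1]); th=np.arctan2(r,Y[2]); return np.array([K[0,2]+K[0,0]*th*Y[0]/r,K[1,2]+K[0,0]*th*Y[1]/r])
    return (K@Y)[:2]/Y[2]
def ray(c,uv,p=None):
    p=p or robot.camera_params(c); K=p["camera_matrix"]
    d=np.array([(uv[0]-K[0,2])/K[0,0],(uv[1]-K[1,2])/K[1,1]])
    if c=="wrist":
        th=np.hypot(*d); v=np.r_[d/th*np.sin(th),np.cos(th)]
    else: v=np.r_[d,1]
    v=p["R"].T@v; return -p["R"].T@p["t"], v/np.linalg.norm(v)
def atz(c,uv,z,p=None):
    o,v=ray(c,uv,p); return o+v*(z-o[2])/v[2]
def tri(rays):
    A=np.zeros((3,3));b=np.zeros(3)
    for o,v in rays:
        M=np.eye(3)-np.outer(v,v);A+=M;b+=M@o
    X=np.linalg.solve(A,b); return X,[np.linalg.norm((np.eye(3)-np.outer(v,v))@(X-o)) for o,v in rays]
E
python3 - <<'E'
from h import *
np.set_printoptions(precision=4,suppress=True)
for c in ["scene","top"]:
    p=robot.camera_params(c)
    for l in ["tank","cover_grip","cover","probe_handle","rack","dibber_grip","spool_center","cup_center"]:
        for r in robot.look_for(c,l): 
            X=toworld(c,p,r["centre"]); print(c,l,round(r["score"],2),X,proj(c,X).round(0))
E
```

```text
scene tank 0.75 [ 0.6413 -0.1721  0.1139] [173. 180.]
scene tank 0.59 [ 0.6098 -0.2071  0.1141] [168. 168.]
scene cover_grip 0.7 [0.665  0.2926 0.0341] [344. 267.]
scene cover_grip 0.6 [ 0.6081 -0.204   0.1157] [170. 167.]
scene cover_grip 0.25 [0.5054 0.2533 0.0987] [350. 196.]
scene cover 0.82 [ 0.6095 -0.2083  0.112 ] [168. 168.]
scene probe_handle 0.93 [0.4742 0.0765 0.1642] [290. 150.]
scene probe_handle 0.57 [0.4947 0.2022 0.1476] [334. 174.]
scene rack 0.81 [0.5033 0.2551 0.0999] [351. 196.]
scene rack 0.6 [ 0.6072 -0.2056  0.1149] [169. 167.]
scene dibber_grip 0.45 [0.4858 0.292  0.1479] [372. 182.]
scene spool_center 0.78 [0.713  0.1532 0.0677] [282. 255.]
scene cup_center 0.94 [0.6662 0.2941 0.0348] [345. 267.]
top tank 0.59 [ 0.588  -0.1788  0.113 ] [360. 194.]
top cover_grip 0.96 [ 0.6005 -0.2171  0.1126] [379. 188.]
top cover 0.78 [ 0.6043 -0.2169  0.1228] [380. 185.]
top cover 0.46 [0.4732 0.2466 0.1149] [147. 247.]
top probe_handle 0.88 [0.4888 0.1995 0.1682] [167. 237.]
top probe_handle 0.65 [0.4539 0.0735 0.1948] [234. 256.]
top probe_handle 0.61 [0.688  0.2992 0.0299] [137. 152.]
top probe_handle 0.29 [0.6868 0.1408 0.0708] [207. 149.]
top rack 0.79 [0.4754 0.2465 0.1155] [147. 245.]
top rack 0.52 [0.6872 0.1423 0.0677] [206. 149.]
top dibber_grip 0.59 [0.4774 0.2877 0.1585] [120. 242.]
top spool_center 0.71 [0.689  0.143  0.0676] [206. 149.]
top cup_center 0.62 [0.6882 0.2983 0.0268] [138. 153.]
```

```bash
python3 - <<'E'
import cv2
a=cv2.imread('pics/top0.png');
cv2.imwrite('pics/top0z.png',cv2.resize(a[110:280,270:460],None,fx=4,fy=3.5,interpolation=cv2.INTER_CUBIC)[:600,:800])
cv2.imwrite('pics/top0y.png',cv2.resize(a[130:280,90:260],None,fx=4,fy=4,interpolation=cv2.INTER_CUBIC))
a=cv2.imread('pics/scene0.png')
cv2.imwrite('pics/scene0z.png',cv2.resize(a[120:300,110:390],None,fx=2.8,fy=2.8,interpolation=cv2.INTER_CUBIC))
E
```

```text
(no output)
```

View pics/top0z.png

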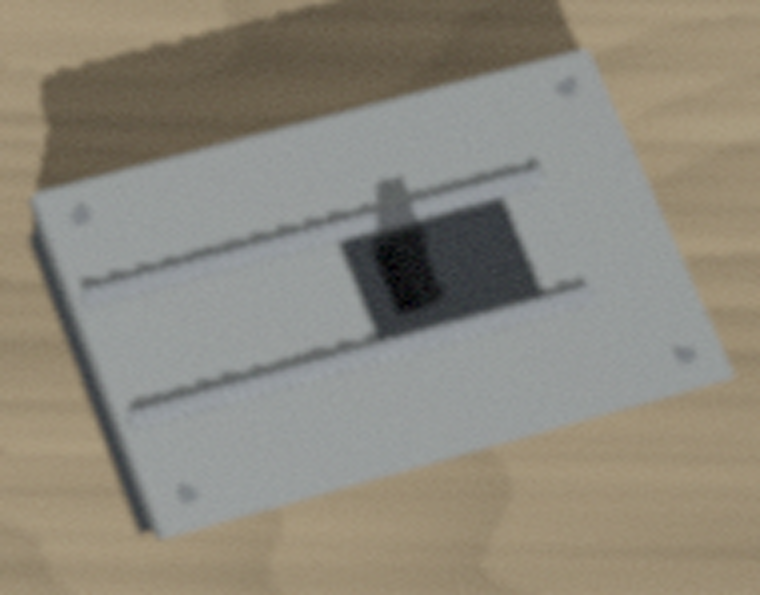

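View pics/top0y.png

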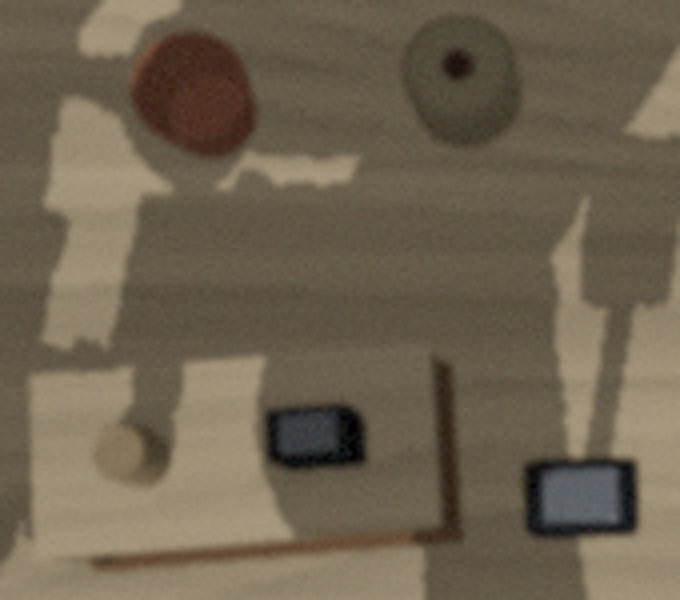

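View pics/scene0z.png

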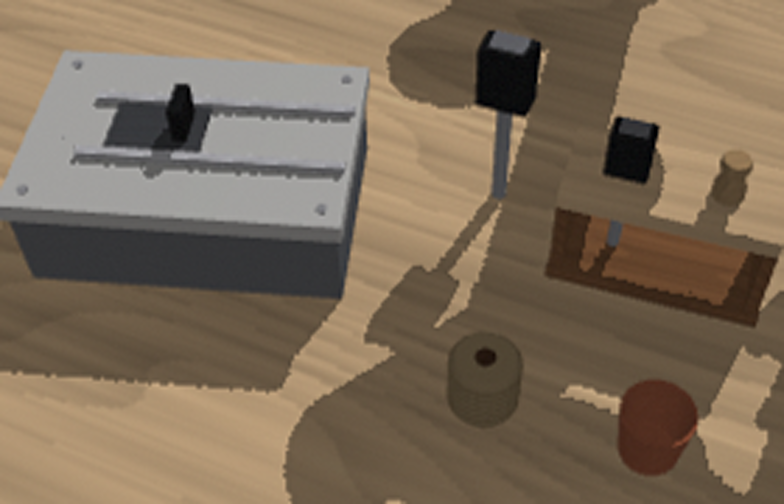

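Tank top corners, in zoomed top pixels: (34,192), (588,50), (733,375), (160,537). The fin sits on the image-left part of the plate, so +y points image-left. I'll fit poses using both views.

```bash
cat > fit.py <<'E'
from h import *
from scipy.optimize import least_squares
np.set_printoptions(precision=4,suppress=True)
def Z(l,o,s): return np.array([[o[0]+a/s[0],o[1]+b/s[1]] for a,b in l])
t=Z([(34,192),(588,50),(733,375),(160,537)],(270,110),(4,3.5))
s=Z([(343,228),(0,208),(65,52),(368,68)],(110,120),(2.8,2.8))
loc=[(.105,.155),(.105,-.155),(-.105,-.155),(-.105,.155)]
def W(p,l,z): c,sn=np.cos(p[2]),np.sin(p[2]); return [p[0]+c*l[0]-sn*l[1],p[1]+sn*l[0]+c*l[1],z]
def fit(sets,loc,z,x0):
    def f(p):
        return np.concatenate([ (proj(c,W(p,l,p[3]))-u) for c,us in sets for l,u in zip(loc,us)]).ravel()
    r=least_squares(f,x0); return r
for sets in ([("top",t)],[("scene",s)],[("top",t),("scene",s)]):
    def f(p): return np.concatenate([ (proj(c,W(p,l,.11 if len(sets)==1 else p[3]))-u) for c,us in sets for l,u in zip(loc,us)]).ravel()
    r=least_squares(f,[.6,-.18,.25,.11]); print(r.x,np.degrees(r.x[2]),r.fun)
p=r.x; print("mouth",W(p,(0,-.06),.11),"grip0",W(p,(0,-.02),.137))
# probe handle top centre in zoomed top (306,434)?, scene
print("rack probe")
for a,b in (((167-1.0+0,0),0),):pass
tt=Z([(306,434)],(90,130),(4,4))[0]; ss=Z([(637,130)],(110,120),(2.8,2.8))[0]
print(tri([ray("top",tt),ray("scene",ss)]))
tt=Z([(581,496)],(90,130),(4,4))[0]; ss=Z([(512,42)],(110,120),(2.8,2.8))[0]
print("lookalike",tri([ray("top",tt),ray("scene",ss)]))
tt=Z([(118,448)],(90,130),(4,4))[0]; ss=Z([(737,162)],(110,120),(2.8,2.8))[0]
print("dibber top",tri([ray("top",tt),ray("scene",ss)]))
# fin top centre
tt=Z([(398,271)],(270,110),(4,3.5))[0]
print("fin top @.154", atz("top",Z([(396,267)],(270,110),(4,3.5))[0],.154), "plate corners", [atz("top",u,.116) for u in Z([(343,242),(502,198),(541,290),(378,336)],(270,110),(4,3.5))])
# rack board corners top z .115
for u in Z([(30,372),(432,350),(445,538),(33,556)],(90,130),(4,4)): print(atz("top",u,.115))
E
python3 fit.py
```

```text
[ 0.5942 -0.1902  0.3172  0.11  ] 18.175820395604735 [-0.5068  0.0325  0.0333 -0.548   0.2264  0.6332  0.244  -0.169 ]
[ 0.5949 -0.1831  0.3311  0.11  ] 18.97196708676852 [ 0.7624  0.0231 -1.4284 -0.0294 -0.2435 -0.1464  0.9693 -0.4317]
[ 0.5936 -0.1888  0.3213  0.107 ] 18.41184822477878 [-1.3858  1.0061 -1.4264 -0.0353 -1.0144  0.7459 -0.355   0.415  -1.5388
  0.1968 -2.8254 -0.7465 -0.8811 -0.4604 -0.3409 -0.0536]
mouth [np.float64(0.6125869963362865), np.float64(-0.2457557388648609), 0.11] grip0 [np.float64(0.5999531863853718), np.float64(-0.20780331013988776), 0.137]
rack probe
(array([0.4851, 0.2027, 0.1651]), [np.float64(0.0017999337279992317), np.float64(0.0017999337279992003)])
lookalike (array([0.4566, 0.0742, 0.1992]), [np.float64(0.002371586849960028), np.float64(0.0023715868499600504)])
dibber top (array([0.4781, 0.2912, 0.1546]), [np.float64(0.0011965789684133842), np.float64(0.0011965789684134263)])
fin top @.154 [ 0.5955 -0.1854  0.154 ] plate corners [array([ 0.6178, -0.1694,  0.116 ]), array([ 0.6462, -0.2527,  0.116 ]), array([ 0.5914, -0.2706,  0.116 ]), array([ 0.5625, -0.1859,  0.116 ])]
[0.5179 0.3464 0.115 ]
[0.5326 0.1492 0.115 ]
[0.4401 0.1393 0.115 ]
[0.4283 0.338  0.115 ]
```

Fits agree: tank yaw is about 18.4° and the lid height comes out at .107 (nominal .110). The handle top is at .165 and the look-alike's top at .199. Next I'll move above the fin, raised to clear the look-alike.

```bash
cat >> h.py <<'E'
from scipy.spatial.transform import Rotation as Ro
def plan(target,yaxis_deg=None,flip=False):
    o=robot.observe(); R=Ro.from_euler('xyz',o["tool_rot"])
    # tool down, tool y at angle yaxis_deg in the world (mod 180)
    cur=R.as_matrix(); cy=np.degrees(np.arctan2(cur[1,1],cur[0,1]))
    if yaxis_deg is None: yaxis_deg=cy
    d=(yaxis_deg-cy+90)%180-90
    if flip: d=d-180*np.sign(d)
    a=np.radians(cy+d); y=np.array([np.cos(a),np.sin(a),0]); z=np.array([0,0,-1.]); x=np.cross(y,z)
    T=np.c_[x,y,z]; rv=Ro.from_matrix(cur.T@T).as_rotvec(degrees=True)
    sh=cur.T@(np.array(target)-o["tool_pos"])*100
    print("t",round(o["time"],2),"pos",o["tool_pos"].round(4),"yang",round(cy,1),"shift",sh.round(2),"rot",rv.round(2),"q6",o["qpos"][5].round(2))
E
python3 -c "
from h import *
plan([.56,-.16,.30],108.4)
plan([.4,.15,.30],85)"
```

```text
t 0.95 pos [0.2053 0.4832 0.2407] yang 67.0 shift [-57.8  -45.33  -5.93] rot [  0.     0.   -41.42] q6 -0.15
t 0.95 pos [0.2053 0.4832 0.2407] yang 67.0 shift [-30.95 -23.05  -5.93] rot [  0.     0.   -18.02] q6 -0.15
```

```bash
python3 -m creep '[[[-31,-23,-6,0,0,-18,0],[-31,-23,-6,0,0,-18,0],[-31,-23,-6,0,0,-18,0],[-31,-23,-6,0,0,-18,0],[-31,-23,-6,0,0,-18,0],[-58,-45,-6,0,0,-41,0],[-58,-45,-6,0,0,-41,0],[-58,-45,-6,0,0,-41,0]]]' 15; python3 -c "
from h import *
plan([.56,-.16,.30],108.4)"
```

```text
time: 1.75
tool_pos: [0.3863, 0.1692, 0.2838]
tool_rot: [3.141, 0.001, -2.856]
contact_force: [1.4, 1.3, -0.8]
opening: 0.0458
t 1.75 pos [0.3863 0.1692 0.2838] yang 106.3 shift [ -7.41 -36.48  -1.61] rot [ 0.01  0.05 -2.06] q6 -1.63
```

```bash
python3 -m creep '[[[-7.4,-36.5,-1.6,0,0,-2,0],[-7.4,-36.5,-1.6,0,0,-2,0],[-7.4,-36.5,-1.6,0,0,-2,0],[-7.4,-36.5,-1.6,0,0,-2,0],[-7.4,-36.5,-1.6,0,0,-2,0],[-7.4,-36.5,-1.6,0,0,-2,0],[-7.4,-36.5,-1.6,0,0,-2,0],[-7.4,-36.5,-1.6,0,0,-2,0]]]'; python3 -c "
from h import *
np.save('wp_a.npy',robot.camera_params('wrist'),allow_pickle=True)
im=robot.read_camera('wrist');cv2.imwrite('pics/w1.png',im[:,:,::-1])
plan([.597,-.197,.30],108.4)
print(proj('wrist',[.6126,-.2457,.11]))
p=np.load('wp_a.npy',allow_pickle=True).item()
for l in ['cover_grip','cover']:
  for r in robot.look_for('wrist',l): print(l,r['score'],toworld('wrist',p,r['centre']))
"
```

```text
time: 2.55
tool_pos: [0.561, -0.1641, 0.2994]
tool_rot: [-3.141, 0.001, -2.824]
contact_force: [-0.2, 0.8, -0.1]
opening: 0.0457
t 2.6 pos [ 0.5617 -0.1661  0.2989] yang 108.1 shift [-2.39 -4.04 -0.1 ] rot [-0.11  0.04 -0.3 ] q6 -2.3
[175.4064074  194.45591397]
cover_grip 0.78 [ 0.59941916 -0.21000375  0.11311385]
cover 0.89 [ 0.60126262 -0.21255673  0.11525253]
```

View pics/w1.png

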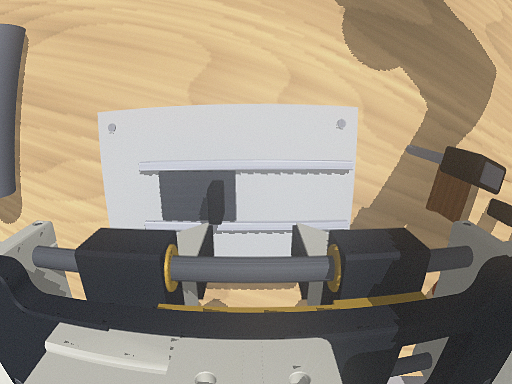

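The wrist view shows the lid's far corners at (98,113) and (357,107), the plate spanning (160,170)–(236,221), and the fin around (215,190)–(212,224).

```bash
python3 - <<'E'
from h import *
import cv2
a=cv2.imread('pics/w1.png');cv2.imwrite('pics/w1z.png',cv2.resize(a[90:240,90:370],None,fx=2.8,fy=2.8,interpolation=cv2.INTER_CUBIC))
p=np.load('wp_a.npy',allow_pickle=True).item()
for n,u,z in [("cornerfar-",(98,113),.11),("far+",(357,107),.11),("plate far-",(160,170),.116),("plate far+",(236,170),.116),("plate near+",(236,221),.116),("plate near-",(160,221),.116)]:
    print(n,atz("wrist",u,z,p).round(4))
E
```

```text
cornerfar- [ 0.5444 -0.3662  0.11  ]
far+ [ 0.4464 -0.0748  0.11  ]
plate far- [ 0.5872 -0.2676  0.116 ]
plate far+ [ 0.5603 -0.1833  0.116 ]
plate near+ [ 0.6186 -0.1651  0.116 ]
plate near- [ 0.6488 -0.2533  0.116 ]
```

View pics/w1z.png

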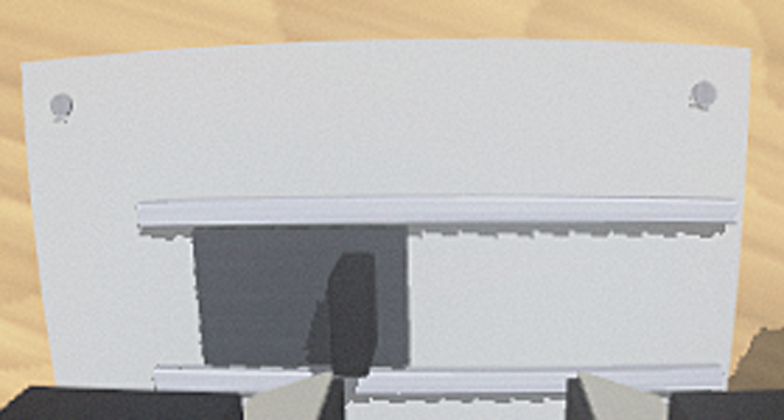

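```bash
python3 -c "
from h import *
plan([.5962,-.1946,.20],108.5);plan([.5962,-.1946,.143],108.5)"
```

```text
t 2.7 pos [ 0.56   -0.1615  0.299 ] yang 108.2 shift [-2.4  -4.28  9.9 ] rot [ 0.06  0.01 -0.3 ] q6 -2.3
t 2.7 pos [ 0.56   -0.1615  0.299 ] yang 108.2 shift [-2.4  -4.29 15.6 ] rot [ 0.06  0.01 -0.3 ] q6 -2.3
```

```bash
python3 -m creep '[[[-2.4,-4.3,5,0,0,0,0.1],[-2.4,-4.3,10,0,0,0,0.1],[-2.4,-4.3,10,0,0,-0.3,0.1],[-2.4,-4.3,12.5,0,0,-0.3,0.1],[-2.4,-4.3,15,0,0,-0.3,0.1],[-2.4,-4.3,15.6,0,0,-0.3,0.1],[-2.4,-4.3,15.6,0,0,-0.3,0.1]]]'; python3 -c "
from h import *
im=robot.read_camera('wrist');cv2.imwrite('pics/w2.png',im[:,:,::-1])
im=robot.read_camera('scene');cv2.imwrite('pics/s2.png',cv2.resize(im[90:240,100:300,::-1],None,fx=4,fy=4))
plan([.5962,-.1946,.143],108.5)"
```

```text
time: 3.4
tool_pos: [0.5957, -0.1934, 0.1426]
tool_rot: [3.139, -0.001, -2.818]
contact_force: [0.4, -0.6, -0.2]
opening: 0.0503
t 3.5 pos [ 0.5969 -0.1944  0.1446] yang 108.5 shift [ 0.07 -0.    0.16] rot [-0.02  0.1   0.05] q6 -2.33
```

View pics/w2.png

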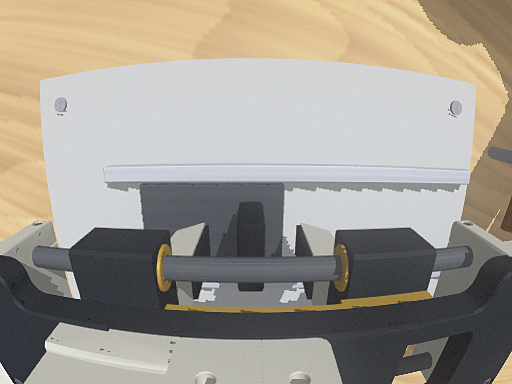

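View pics/s2.png

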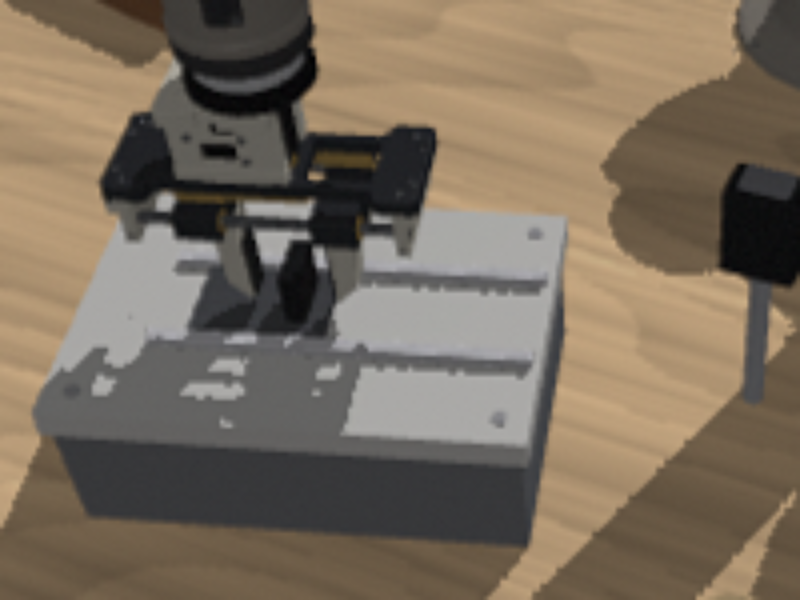

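The fin at (251,245) is centred between the pads at (205) and (300). Closing.

```bash
python3 -m creep '[[[0,0,0,0,0,0,-1],[0,0,0,0,0,0,-1],[0,0,0,0,0,0,-1],[0,0,0,0,0,0,-1],[0,0,0,0,0,0,-1]]]' 20; python3 -c "
from h import *
plan([.5962-.3173*.074,-.1946+.9483*.074,.143],108.5)"
```

```text
time: 4.0
tool_pos: [0.5968, -0.1944, 0.1447]
tool_rot: [-3.141, 0.002, -2.818]
contact_force: [-0.2, -0.1, -0.8]
opening: 0.0151
t 4.0 pos [ 0.5968 -0.1944  0.1447] yang 108.5 shift [0.06 7.4  0.16] rot [-0.03  0.1   0.04] q6 -2.33
```

```bash
python3 -m creep '[[[0,1,0,0,0,0,-1],[0,2.5,0,0,0,0,-1],[0,4,0,0,0,0,-1],[0,5.5,0,0,0,0,-1],[0,6.5,0,0,0,0,-1],[0,7,0,0,0,0,-1],[0,7.2,0,0,0,0,-1],[0,7.2,0,0,0,0,-1]]]'; python3 -c "
from h import *
plan([.5962-.3173*.077,-.1946+.9483*.077,.143],108.5)"
```

```text
time: 4.8
tool_pos: [0.5739, -0.1256, 0.1446]
tool_rot: [3.141, 0.002, -2.818]
contact_force: [1.8, 2.4, -0.8]
opening: 0.014
t 4.8 pos [ 0.5739 -0.1256  0.1446] yang 108.5 shift [0.07 0.44 0.16] rot [0.03 0.1  0.05] q6 -2.24
```

```bash
python3 -m creep '[[[0,0.2,0,0,0,0,-1],[0,0.4,0,0,0,0,-1],[0,0.5,0,0,0,0,-1],[0,0.5,0,0,0,0,-1]]]'; python3 -m creep '[[[0,0.15,0,0,0,0,-1],[0,0.3,0,0,0,0,-1],[0,0.3,0,0,0,0,-1]]]'
```

```text
time: 5.2
tool_pos: [0.5726, -0.1216, 0.1446]
tool_rot: [-3.141, 0.002, -2.818]
contact_force: [3.3, -4.1, -3.3]
opening: 0.0138
time: 5.5
tool_pos: [0.5726, -0.1215, 0.1446]
tool_rot: [-3.136, 0.003, -2.819]
contact_force: [6.2, -11.2, -7.5]
opening: 0.0143
```

The stop is confirmed: the push force builds with no further travel. From the fin position the hole is at (.6138,-.2448), which agrees with the camera. Releasing and rising.

```bash
python3 -m creep '[[[0,0,0,0,0,0,-0.3],[0,0,0,0,0,0,0.1],[0,0,0,0,0,0,0.1],[0,0,0,0,0,0,0.1],[0,0,-2,0,0,0,0.1],[0,0,-6,0,0,0,0.1],[0,0,-11,0,0,0,0.1],[0,0,-16,0,0,0,0.1]]]'; python3 -c "
from h import *
p=robot.camera_params('wrist');np.save('wp_b.npy',p,allow_pickle=True)
im=robot.read_camera('wrist');cv2.imwrite('pics/w3.png',im[:,:,::-1])
im=robot.read_camera('top');cv2.imwrite('pics/t3.png',cv2.resize(im[100:290,260:470,::-1],None,fx=3.8,fy=3.15,interpolation=cv2.INTER_CUBIC))
plan([.485,.2,.27],3.9)
print(proj('wrist',[.6135,-.2448,.11]),proj('top',[.6135,-.2448,.11]))"
```

```text
time: 6.3
tool_pos: [0.5712, -0.1202, 0.3062]
tool_rot: [-3.137, 0.002, -2.818]
contact_force: [1.1, 0.1, 0.3]
opening: 0.0506
t 6.4 pos [ 0.5741 -0.1212  0.3127] yang 108.5 shift [-1.71 33.34  3.81] rot [ -1.24   0.15 -75.36] q6 -2.23
[149.65816302 169.07855648] [391.37305227 182.61644351]
```

View pics/w3.png

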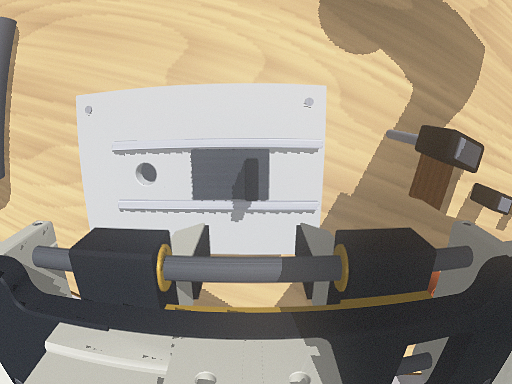

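View pics/t3.png

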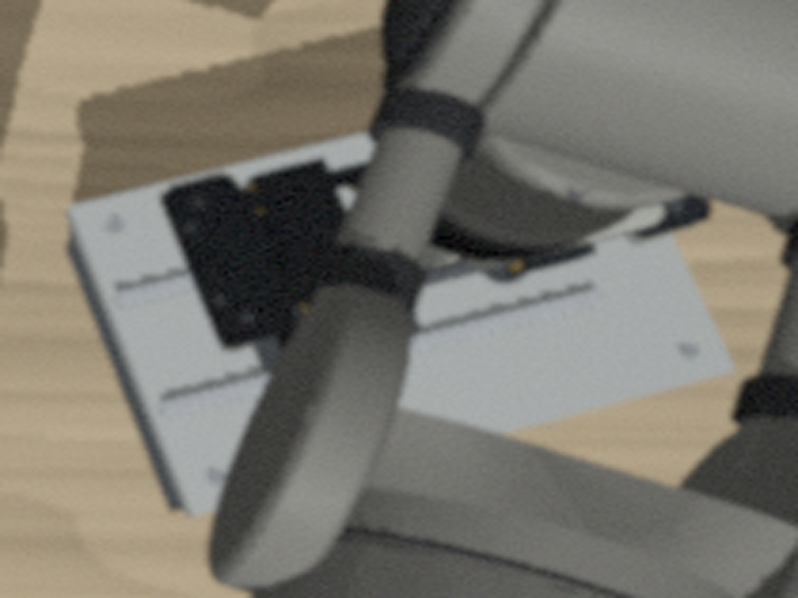

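The hole is open at (146,173) in the wrist picture, with the plate and fin to its right. I'll measure the hole and plan the move to the stand, using the flipped turn to stay inside the last joint's range.

```bash
python3 - <<'E'
from h import *
p=np.load('wp_b.npy',allow_pickle=True).item()
im=cv2.imread('pics/w3.png'); cv2.imwrite('pics/w3z.png',cv2.resize(im[140:220,110:210],None,fx=7,fy=7,interpolation=cv2.INTER_CUBIC))
for u in [(146,173),(146.5,173.5)]: print(atz('wrist',u,.11,p))
for u in [(77,96),(326,87)]: print(atz('wrist',u,.11,p))
plan([.485,.2,.30],3.9,True)
plan([.53,.04,.31],57,True)
E
```

```text
[ 0.61157677 -0.24407659  0.11      ]
[ 0.61198305 -0.24329538  0.11      ]
[ 0.54387263 -0.36492753  0.11      ]
[ 0.4478685  -0.07337477  0.11      ]
t 6.4 pos [ 0.5741 -0.1212  0.3127] yang 108.5 shift [-1.75 33.3   0.81] rot [  0.16   1.33 104.63] q6 -2.23
t 6.4 pos [ 0.5741 -0.1212  0.3127] yang 108.5 shift [-0.94 16.68  0.04] rot [  -1.36   -0.48 -128.46] q6 -2.23
```

View pics/w3z.png

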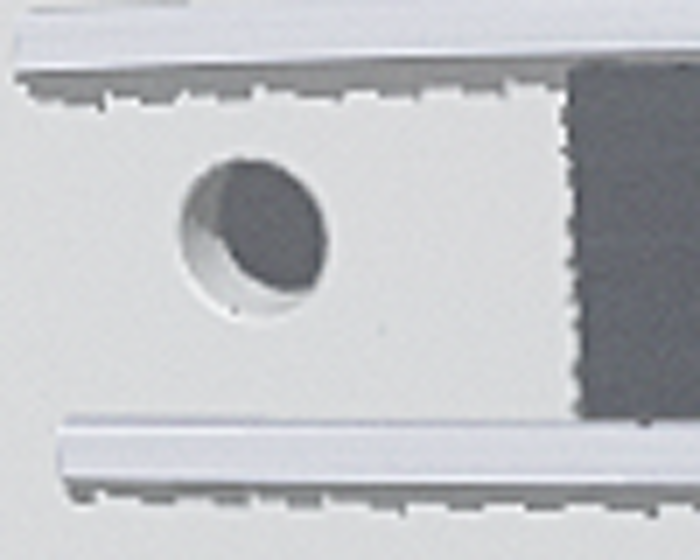

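```bash
python3 -m creep '[[[0,3,0,0,0,8,0],[-0.2,8,0,0,0.5,16,0],[-0.5,13,0,0,1,24,0],[-0.8,18,0,0,1,32,0],[-1,23,0.5,0,1,40,0],[-1.5,28,0.8,0,1,48,0],[-1.7,32,0.8,0,1,56,0.2],[-1.7,33.3,0.8,0,1,64,0.2]]]'; python3 -c "
from h import *
plan([.485,.2,.30],3.9)"
```

```text
time: 7.2
tool_pos: [0.4827, 0.2031, 0.2996]
tool_rot: [-3.139, 0.004, 2.356]
contact_force: [0.3, 0.1, 0.4]
opening: 0.0538
t 7.2 pos [0.4827 0.2031 0.2996] yang 45.0 shift [-0.38 -0.06 -0.04] rot [-0.08  0.25 41.1 ] q6 -0.53
```

```bash
python3 -m creep '[[[-0.4,0,0,0,0.2,8,0.2],[-0.4,0,0,0,0.2,16,0.2],[-0.4,0,0,0,0.2,24,0.2],[-0.4,0,0,0,0.2,32,0.2],[-0.4,0,0,0,0.2,40,0.2],[-0.4,0,0,0,0.2,41,0.2],[-0.4,0,0,0,0.2,41,0.2]]]'; python3 -c "
from h import *
p=robot.camera_params('wrist');np.save('wp_c.npy',p,allow_pickle=True)
im=robot.read_camera('wrist');cv2.imwrite('pics/w4.png',im[:,:,::-1])
plan([.485,.2,.30],3.9)
for r in robot.look_for('wrist','probe_handle'): 
  X=toworld('wrist',p,r['centre']);print(r['score'],X,proj('wrist',X))
for r in robot.look_for('wrist','dibber_grip'): 
  X=toworld('wrist',p,r['centre']);print(r['score'],X,proj('wrist',X))
"
```

```text
time: 7.9
tool_pos: [0.4853, 0.2004, 0.2993]
tool_rot: [-3.14, 0.001, 1.644]
contact_force: [-0.4, 0.5, 0.4]
opening: 0.0551
t 7.95 pos [0.4854 0.2003 0.2994] yang 4.2 shift [-0.03 -0.04 -0.06] rot [-0.07  0.07  0.29] q6 0.17
0.74 [0.48790782 0.20699909 0.169223  ] [254.65145194 182.23379323]
0.66 [0.45906949 0.0876092  0.19310115] [217.85491286 299.04391755]
0.93 [0.47528252 0.29491573 0.15878776] [248.0269582  88.2824573]
0.68 [ 0.56920484 -0.04012827  0.01618704] [289.49870621 301.31099832]
```

View pics/w4.png

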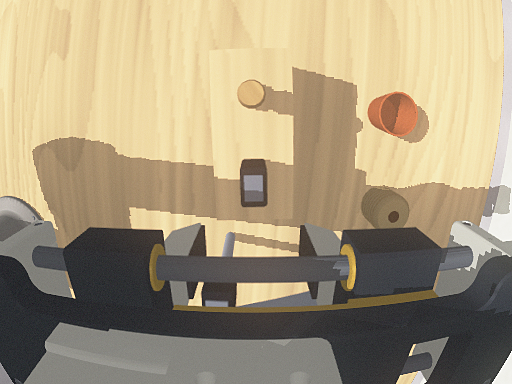

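The wrist view shows the probe handle at (254,184), the dibber at (251,93), the cup at (392,113), the spool at (386,208), and the look-alike lower down at (222,285).

```bash
python3 - <<'E'
from h import *
p=np.load('wp_c.npy',allow_pickle=True).item()
print("cam",-p["R"].T@p["t"])
im=cv2.imread('pics/w4.png'); cv2.imwrite('pics/w4z.png',cv2.resize(im[145:225,205:305],None,fx=7,fy=7,interpolation=cv2.INTER_CUBIC))
E
```

```text
cam [0.48118164 0.27380382 0.44279272]
```

View pics/w4z.png

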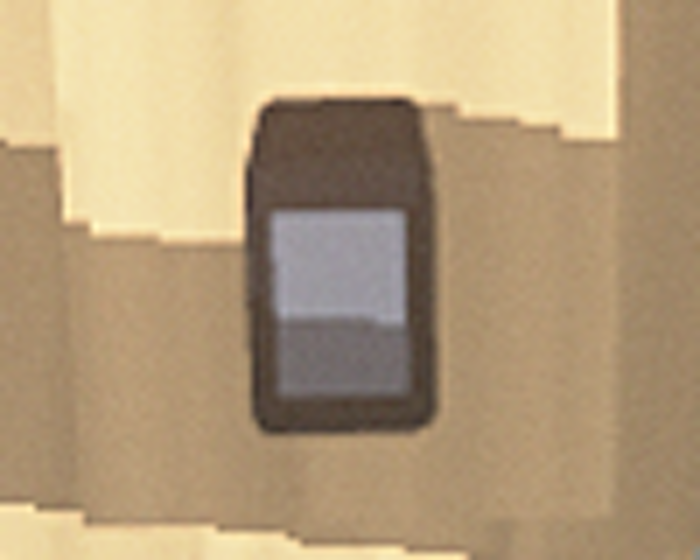

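```bash
python3 - <<'E'
from h import *
p=np.load('wp_c.npy',allow_pickle=True).item()
print(atz('wrist',(253.6,188.3),.169,p))
tt=np.array([90+306/4,130+434/4]); ss=np.array([110+637/2.8,120+130/2.8])
print(atz('top',tt,.169),atz('scene',ss,.169))
print(tri([ray('top',tt),ray('wrist',(253.6,188.3),p)]))
print(tri([ray('top',tt),ray('scene',ss),ray('wrist',(253.6,188.3),p)]))
# patch orientation
a=atz('wrist',(205+274/7,145+396/7),.169,p);b=atz('wrist',(205+272/7,145+210/7),.169,p);c=atz('wrist',(205+408/7,145+210/7),.169,p);d=atz('wrist',(205+410/7,145+396/7),.169,p);print((b-a)[:2],(c-d)[:2],(c-b)[:2])
plan([.4865,.2015,.22],3.9); plan([.4865,.2015,.147],3.9)
E
```

```text
[0.4872064  0.20100162 0.169     ]
[0.48526691 0.20029094 0.169     ] [0.4884328  0.20497357 0.169     ]
(array([0.48635423, 0.20055194, 0.1667849 ]), [np.float64(0.0009099644038495474), np.float64(0.0009099644038494817)])
(array([0.48623284, 0.20195129, 0.16676161]), [np.float64(0.001472786228997519), np.float64(0.0026855564165482473), np.float64(0.0018048499511115394)])
[-0.00201221  0.02616268] [-0.00246204  0.02613035] [0.01826174 0.00136029]
t 8.05 pos [0.4855 0.2003 0.2995] yang 4.1 shift [0.12 0.12 7.95] rot [-0.06  0.07  0.23] q6 0.17
t 8.05 pos [0.4855 0.2003 0.2995] yang 4.1 shift [ 0.13  0.12 15.25] rot [-0.06  0.07  0.23] q6 0.17
```

```bash
python3 -m creep '[[[0.1,0.15,4,0,0,0.2,0.2],[0.1,0.15,8,0,0,0.2,0.2],[0.1,0.15,11,0,0,0.2,0.2],[0.1,0.15,13,0,0,0.2,0.2],[0.1,0.15,15,0,0,0.2,0.2],[0.1,0.15,15.9,0,0,0.2,0.2],[0.1,0.15,15.9,0,0,0.2,0.2],[0.1,0.15,15.9,0,0,0.2,0.2]]]'; python3 -c "
from h import *
plan([.4867,.2012,.140],4.2)
im=robot.read_camera('wrist');cv2.imwrite('pics/w5.png',im[:,:,::-1])"
```

```text
time: 8.85
tool_pos: [0.4872, 0.2013, 0.1412]
tool_rot: [3.142, 0.001, 1.64]
contact_force: [1.0, 0.3, 0.2]
opening: 0.055
t 8.85 pos [0.4872 0.2013 0.1412] yang 4.0 shift [-0.01 -0.06  0.12] rot [ 0.    0.06 -0.24] q6 0.18
```

View pics/w5.png

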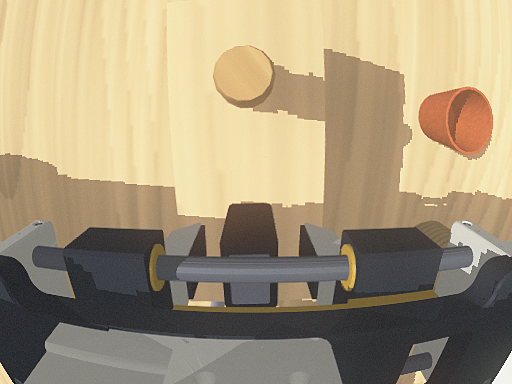

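The handle at (250,245) sits between the pads at (205) and (301). Gripping.

```bash
python3 -m creep '[[[0,0,0,0,0,0,-1],[0,0,0,0,0,0,-1],[0,0,0,0,0,0,-1],[0,0,0,0,0,0,-1],[0,0,0,0,0,0,-1],[0,0,0,0,0,0,-1]]]' 35; python3 -c "
from h import *
plan([.4867,.2012,.36],4.2)"
```

```text
time: 9.5
tool_pos: [0.4874, 0.2014, 0.1418]
tool_rot: [3.141, 0.001, 1.64]
contact_force: [-0.1, -0.6, 2.5]
opening: 0.0256
t 9.5 pos [0.4874 0.2014 0.1418] yang 4.0 shift [ -0.03  -0.05 -21.82] rot [ 0.05  0.05 -0.25] q6 0.18
```

```bash
python3 -m creep '[[[0,0,-1,0,0,0,-1],[0,0,-4,0,0,0,-1],[0,0,-8,0,0,0,-1],[0,0,-12,0,0,0,-1],[0,0,-16,0,0,0,-1],[0,0,-19,0,0,0,-1],[0,0,-20.5,0,0,0,-1],[0,0,-20.5,0,0,0,-1]]]'; python3 -c "
from h import *
im=robot.read_camera('scene');cv2.imwrite('pics/s6.png',im[:,:,::-1])
plan([.55,-.02,.345],4)
plan([.59,-.16,.345],4)"
```

```text
time: 10.3
tool_pos: [0.4878, 0.2017, 0.3496]
tool_rot: [3.135, -0.0, 1.64]
contact_force: [0.7, 0.4, -1.2]
opening: 0.0258
t 10.35 pos [0.4873 0.2016 0.3476] yang 4.0 shift [-22.54   4.73   0.29] rot [ 0.16  0.03 -0.04] q6 0.18
t 10.35 pos [0.4873 0.2016 0.3476] yang 4.0 shift [-36.78   7.75   0.3 ] rot [ 0.16  0.03 -0.04] q6 0.18
```

View pics/s6.png

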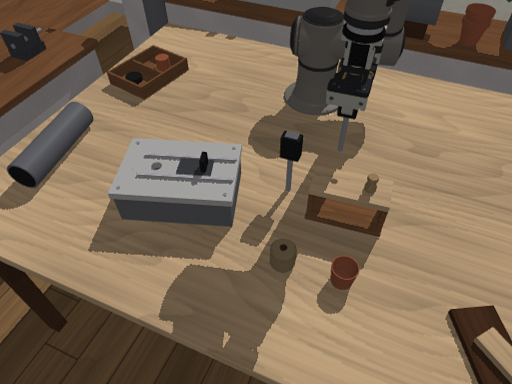

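Probe is out of the stand and hanging upright; the hole shows at (157,166). Carrying it over.

```bash
python3 -m creep '[[[-2.5,1,0,0,0,0,-1],[-7,2.2,0,0,0,0,-1],[-12,3,0,0,0,0,-1],[-17,4,0,0,0,0,-1],[-22,5,0,0,0,0,-1],[-27,6,0,0,0,0,-1],[-32,7,0,0,0,0,-1],[-36,7.7,0,0,0,0,-1]]]'; python3 -c "
from h import *
plan([.613,-.2445,.31],4)"
```

```text
time: 11.15
tool_pos: [0.5887, -0.1545, 0.346]
tool_rot: [-3.141, -0.001, 1.639]
contact_force: [1.0, 0.6, -0.8]
opening: 0.026
t 11.15 pos [ 0.5887 -0.1545  0.346 ] yang 3.9 shift [-9.14  1.81  3.59] rot [-0.01 -0.04 -0.09] q6 -0.45
```

```bash
python3 -m creep '[[[-3,0.6,0.8,0,0,0,-1],[-6,1.2,1.6,0,0,0,-1],[-8.5,1.7,2.5,0,0,0,-1],[-9.1,1.8,3.6,0,0,0,-1],[-9.1,1.8,3.6,0,0,0,-1],[-9.1,1.8,3.6,0,0,0,-1]]]'; python3 -c "
from h import *
plan([.613,-.2445,.31],4)
p=robot.camera_params('wrist');np.save('wp_d.npy',p,allow_pickle=True)
im=robot.read_camera('wrist');cv2.imwrite('pics/w7.png',im[:,:,::-1])
im=robot.read_camera('scene');cv2.imwrite('pics/s7f.png',im[:,:,::-1]);cv2.imwrite('pics/s7.png',cv2.resize(im[80:230,90:290,::-1],None,fx=4,fy=4,interpolation=cv2.INTER_CUBIC))
plan([.613,-.2445,.31],4)
"
```

```text
time: 11.75
tool_pos: [0.6126, -0.243, 0.3091]
tool_rot: [-3.14, -0.002, 1.64]
contact_force: [0.5, 0.2, -0.7]
opening: 0.0257
t 11.75 pos [ 0.6126 -0.243   0.3091] yang 3.9 shift [-0.15  0.03 -0.09] rot [-0.1  -0.13 -0.05] q6 -0.56
t 11.85 pos [ 0.613  -0.2428  0.3106] yang 4.0 shift [-0.17 -0.01  0.06] rot [ 0.03 -0.04 -0.01] q6 -0.56
```

View pics/w7.png

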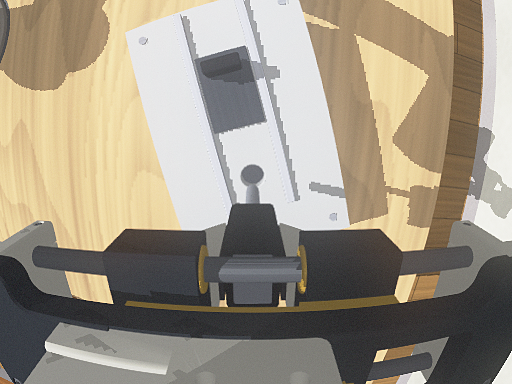

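View pics/s7.png

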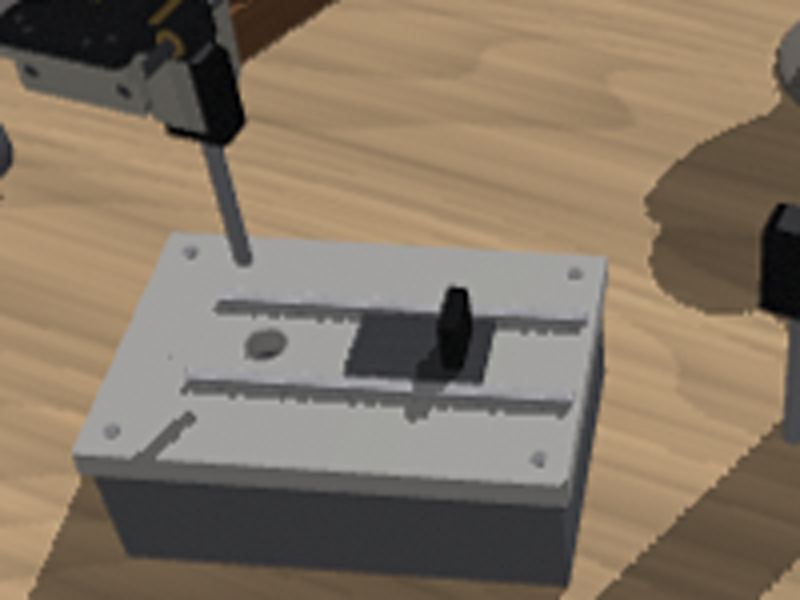

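```bash
python3 - <<'E'
from h import *
np.set_printoptions(precision=4,suppress=True)
p=np.load('wp_d.npy',allow_pickle=True).item()
im=cv2.imread('pics/w7.png'); cv2.imwrite('pics/w7z.png',cv2.resize(im[140:240,200:310],None,fx=6,fy=6,interpolation=cv2.INTER_CUBIC))
im=cv2.imread('pics/s7f.png'); cv2.imwrite('pics/s7z.png',cv2.resize(im[105:185,125:205],None,fx=7,fy=7,interpolation=cv2.INTER_CUBIC))
print("hole wrist",atz('wrist',(252,175),.11,p),"scene",atz('scene',(156.5,166.2),.11))
T=np.array([.613,-.2429,.3106])
for dz in (-.0268,-.1268): print("scene expected",proj('scene',T+[0,0,dz]),"wrist",proj('wrist',T+[0,0,dz]))
E
```

```text
hole wrist [ 0.6128 -0.2439  0.11  ] scene [ 0.6142 -0.2412  0.11  ]
scene expected [141.3764 111.9604] wrist [250.7343 232.2464]
scene expected [150.392  144.6152] wrist [251.2787 190.1438]
```

View pics/w7z.png

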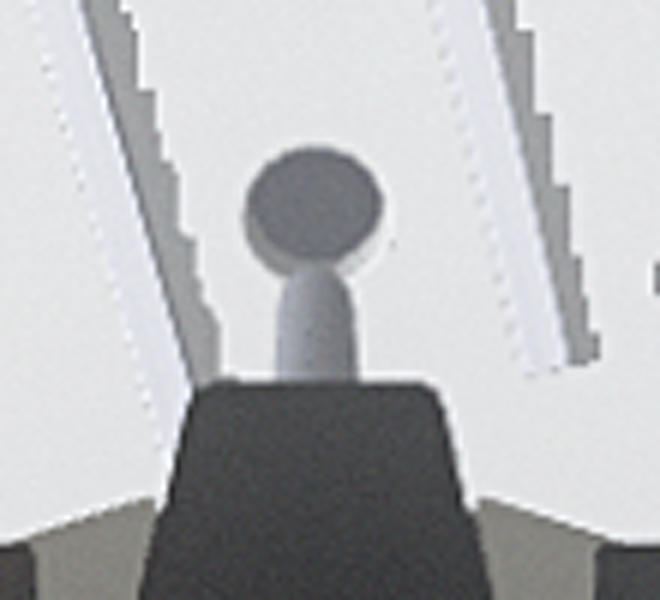

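View pics/s7z.png

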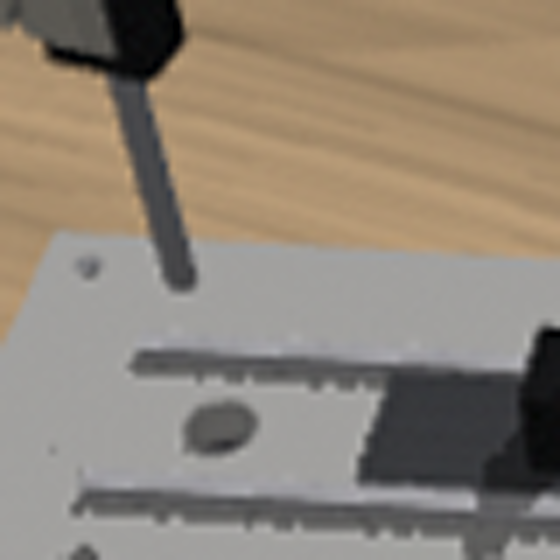

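```bash
python3 - <<'E'
from h import *
np.set_printoptions(precision=4,suppress=True)
p=np.load('wp_d.npy',allow_pickle=True).item()
print("w tip",atz('wrist',(252.7,190.2),.1838,p),"hole",atz('wrist',(252.3,175.2),.11,p))
print("s tip",atz('scene',(150.7,144.8),.1838),"hole",atz('scene',(156.6,166.0),.11))
plan([.6135,-.244,.258],4)
E
```

```text
w tip [ 0.6136 -0.2425  0.1838] hole [ 0.6131 -0.2441  0.11  ]
s tip [ 0.6133 -0.2418  0.1838] hole [ 0.6135 -0.2414  0.11  ]
t 11.85 pos [ 0.613  -0.2428  0.3106] yang 4.0 shift [-0.13  0.04  5.26] rot [ 0.03 -0.04 -0.01] q6 -0.56
```

```bash
python3 -m creep '[[[-0.1,0,1.5,0,0,0,-1],[-0.1,0,3,0,0,0,-1],[-0.1,0,4.3,0,0,0,-1],[-0.1,0,5,0,0,0,-1],[-0.1,0,5.3,0,0,0,-1],[-0.1,0,5.3,0,0,0,-1],[-0.1,0,5.3,0,0,0,-1]]]'; python3 -c "
from h import *
p=robot.camera_params('wrist');np.save('wp_e.npy',p,allow_pickle=True)
im=robot.read_camera('wrist');cv2.imwrite('pics/w8.png',cv2.resize(im[140:240,200:310,::-1],None,fx=6,fy=6,interpolation=cv2.INTER_CUBIC))
im=robot.read_camera('scene');cv2.imwrite('pics/s8f.png',im[:,:,::-1]);cv2.imwrite('pics/s8.png',cv2.resize(im[105:185,125:205,::-1],None,fx=7,fy=7,interpolation=cv2.INTER_CUBIC))
plan([.613,-.2440,.258],4)
o=robot.observe();t=o['tool_pos']+[0,0,-.1268];print(t,proj('wrist',t),proj('scene',t))
"
```

```text
time: 12.55
tool_pos: [0.6134, -0.2437, 0.2586]
tool_rot: [3.14, 0.0, 1.641]
contact_force: [-0.2, 0.1, -1.3]
opening: 0.0258
t 12.65 pos [ 0.6133 -0.2438  0.2585] yang 4.0 shift [-0.02 -0.03  0.05] rot [ 0.1   0.01 -0.  ] q6 -0.56
[ 0.61332621 -0.24381263  0.131692  ] [251.10372943 189.9353733 ] [154.20288485 159.73581732]
```

View pics/w8.png

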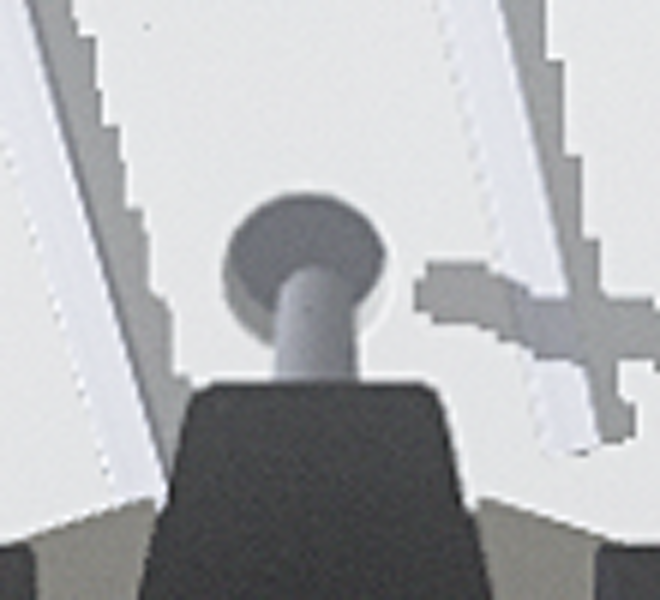

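View pics/s8.png

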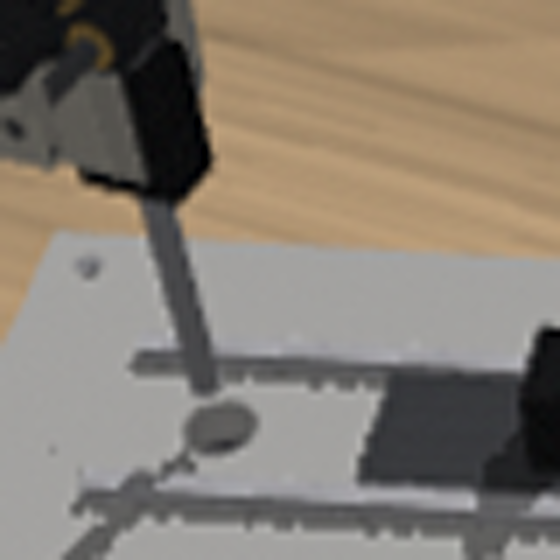

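```bash
python3 - <<'E'
from h import *
np.set_printoptions(precision=4,suppress=True)
p=np.load('wp_e.npy',allow_pickle=True).item()
print("w tip",atz('wrist',(252.7,190.1),.1317,p),"hole",atz('wrist',(250.7,184.7),.11,p))
print("s tip",atz('scene',(125+204/7,105+383/7),.1317),"hole",atz('scene',(125+221/7,105+427/7),.11))
im=cv2.imread('pics/w8.png')
E
```

```text
w tip [ 0.6149 -0.2438  0.1317] hole [ 0.6129 -0.2441  0.11  ]
s tip [ 0.6133 -0.244   0.1317] hole [ 0.6135 -0.2415  0.11  ]
```

```bash
python3 -m creep '[[[0,-0.15,0.3,0,0,0,-1],[0,-0.15,1,0,0,0,-1],[0,-0.15,2,0,0,0,-1],[0,-0.15,3,0,0,0,-1],[0,-0.15,3.5,0,0,0,-1],[0,-0.15,3.5,0,0,0,-1],[0,-0.15,3.5,0,0,0,-1]]]'; python3 -c "
from h import *
p=robot.camera_params('wrist');np.save('wp_f.npy',p,allow_pickle=True)
im=robot.read_camera('wrist');cv2.imwrite('pics/w9.png',cv2.resize(im[140:240,200:310,::-1],None,fx=6,fy=6,interpolation=cv2.INTER_CUBIC))
im=robot.read_camera('scene');cv2.imwrite('pics/s9.png',cv2.resize(im[105:185,125:205,::-1],None,fx=7,fy=7,interpolation=cv2.INTER_CUBIC))
plan([.613,-.2440,.1568],4)
o=robot.observe();t=o['tool_pos'].copy();t[2]=.11;print(t,proj('wrist',t),proj('scene',t))
"
```

```text
time: 13.35
tool_pos: [0.612, -0.244, 0.2234]
tool_rot: [3.14, 0.0, 1.64]
contact_force: [0.1, -0.5, -1.5]
opening: 0.026
t 13.45 pos [ 0.6122 -0.244   0.224 ] yang 4.0 shift [0.   0.07 6.72] rot [ 0.15  0.03 -0.  ] q6 -0.57
[ 0.61215459 -0.24402968  0.11      ] [250.98718237 193.6008392 ] [156.03322109 165.39451329]
```

View pics/w9.png

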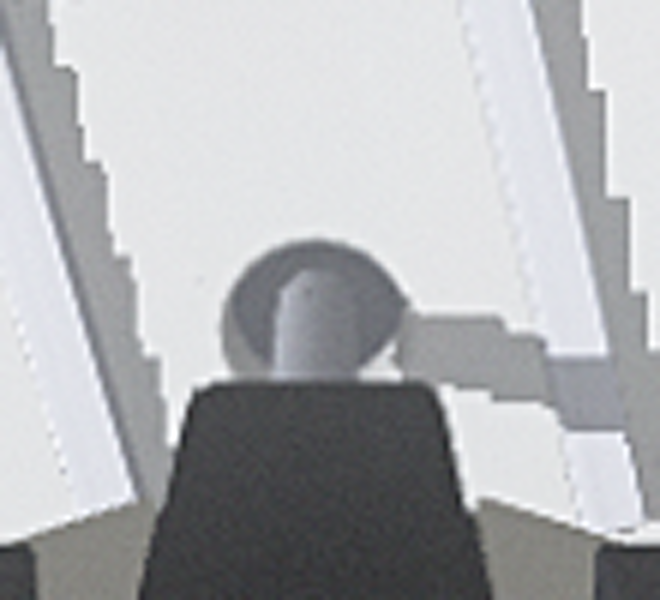

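View pics/s9.png

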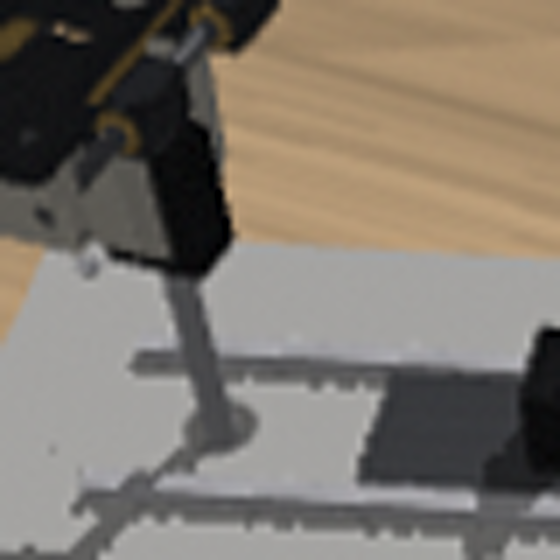

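```bash
python3 - <<'E'
import cv2,numpy as np
im=cv2.imread('pics/s8f.png')[150:180,140:175].astype(float)
im=np.clip((im-70)*2.0,0,255).astype(np.uint8)
im2=cv2.imread('pics/s9.png'); 
im2=cv2.resize(im2,(80,80),interpolation=cv2.INTER_AREA)[45:75,15:50].astype(float);im2=np.clip((im2-70)*2.0,0,255).astype(np.uint8)
cv2.imwrite('pics/s89.png',np.hstack([cv2.resize(im,None,fx=11,fy=11,interpolation=cv2.INTER_NEAREST),cv2.resize(im2,None,fx=11,fy=11,interpolation=cv2.INTER_NEAREST)]))
E
```

```text
(no output)
```

View pics/s89.png

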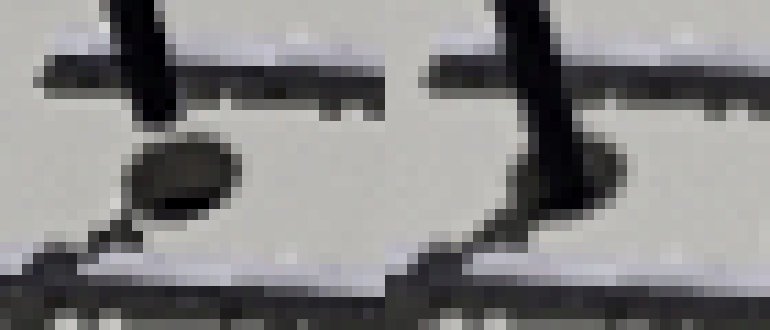

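Wrist picture: hole spans 222–408, centre 315; stem centre 316; so it is centred to within 1 mm. The scene picture agrees within about 1.5 mm. Lowering.

```bash
python3 -m creep '[[[0,0,1,0,0,0,-1],[0,0,2.2,0,0,0,-1],[0,0,3.4,0,0,0,-1],[0,0,4.6,0,0,0,-1],[0,0,5.7,0,0,0,-1],[0,0,6.4,0,0,0,-1],[0,0,6.7,0,0,0,-1],[0,0,6.7,0,0,0,-1]]]'; python3 -m creep '[[[0,0,0,0,0,0,-1],[0,0,0,0,0,0,-1]]]'; python3 -c "
from h import *
im=robot.read_camera('wrist');cv2.imwrite('pics/w10.png',im[:,:,::-1])
im=robot.read_camera('scene');cv2.imwrite('pics/s10.png',cv2.resize(im[105:205,105:225,::-1],None,fx=6,fy=6,interpolation=cv2.INTER_CUBIC))
plan([.6123,-.2440,.1568],4)
t=robot.observe()['tool_pos'].copy();print(robot.observe()['contact_force'],robot.observe()['torque'])
for z in (.11,.13): t[2]=z;print(proj('scene',t))
"
```

```text
time: 14.25
tool_pos: [0.6123, -0.244, 0.1565]
tool_rot: [3.14, 0.0, 1.641]
contact_force: [1.4, 1.1, -1.4]
opening: 0.026
time: 14.45
tool_pos: [0.6125, -0.2442, 0.1572]
tool_rot: [3.139, 0.001, 1.641]
contact_force: [-0.6, -0.4, -1.8]
opening: 0.0259
t 14.55 pos [ 0.6124 -0.2441  0.1571] yang 4.0 shift [ 0.01 -0.01  0.03] rot [ 0.17  0.05 -0.  ] q6 -0.57
[-0.33053665  0.12014697 -0.00532889] [-0.02838653  0.04161812  0.05251299]
[155.93665579 165.45504203]
[154.415997   159.95815343]
```

View pics/w10.png

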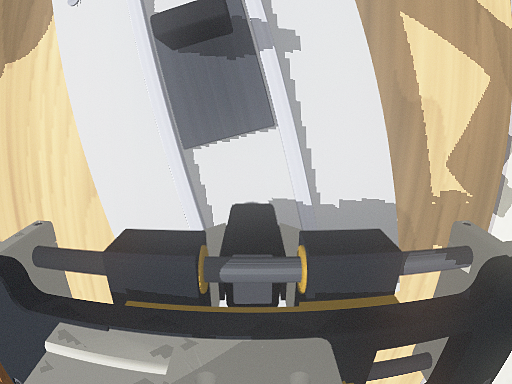

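View pics/s10.png

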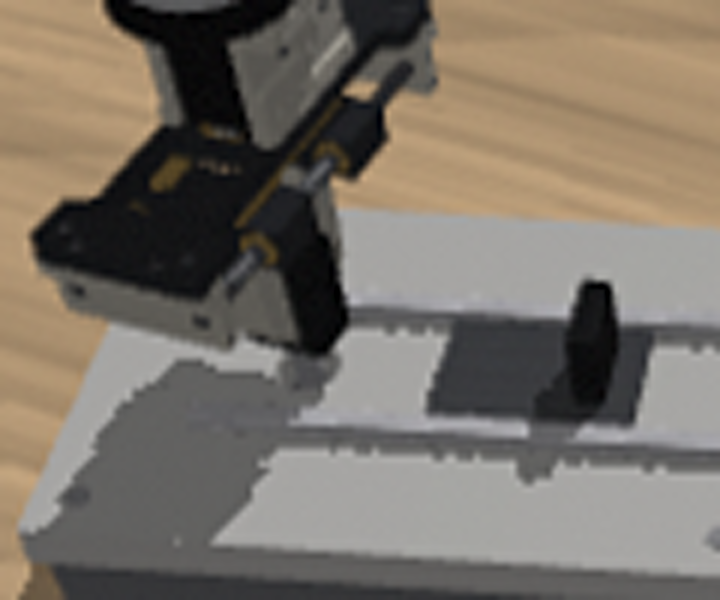

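The handle sits upright over the hole with the cover clear, contact force is near 0, and TCP z .157 puts the underside about 20 mm above the lid. Handing in.

```bash
python3 -c "
from cell import robot
print(robot.hand_in()); o=robot.observe(); print(o['time'],o['tool_pos'],o['contact_force'],o['opening'])"
```

```text
the job is handed in; nothing more can be done
None
the job is handed in; nothing more can be done
```

The job is done and handed in at about 14.6 s. The cover is slid aside, and the probe is still held upright in the guide hole. No verdict came back, and the robot gave no readings after the hand-in.

- **Cover:** I gripped the fin and slid the cover about 77 mm to the end stop. There it moved no further as the push force rose to about 11 N. The pictures after that show the hole open.
- **Probe:** I took the smaller of the two look-alike probes, the one in the stand. I carried it above everything else and lowered it straight into the hole, with no sign of contact in the force readings.
- **Height:** the last reading puts the handle's underside about 20 mm above the lid. This assumes the handle did not slip in the grip; it stayed in the same place in the wrist pictures. I did not measure the gap directly.
- **Centring:** the estimates differ slightly but are inside the 4 mm limit. With the stem already in the hole, the wrist camera showed it centred to within 1 mm. The scene camera put it about 1.5 mm towards -y, and the fin's end-stop position puts it about 1 mm towards +y. In the final pose the handle hides the hole, so I could not check again there.
- **Stillness and tilt:** the last readings showed about 0.2° of tilt, contact force near 0, and the position steady within about 1 mm.
- **Dibber, spool and cup:** I never touched them. They were in place in the scene picture taken after the probe was lifted; I did not check them again after that.

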